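# Nest the finished display modules

### The job

Put each of the four finished display modules, the ones with a black glass front, into the pale plastic tray whose pocket is cut to its outline, lying flat on the pocket's floor with the glass up. Set each one down gently, do not let it drop, and leave the two empty frames without glass where they lie.

Things in the scene. Friction and masses are not known exactly. Their poses are not given: they have to be found in the camera images.
- module_large: The large oblong display module, 92 mm (x) by 52 mm (y). Closed block with an aluminium frame and a flat black glass front facing up, 14 mm thick. Loose, about 80 to 155 g. Origin: centre of the underside. z up. x along its long side; the two ends are interchangeable.
- module_slim: The slim oblong display module, 76 mm (x) by 32 mm (y). Closed block with an aluminium frame and a flat black glass front facing up, 14 mm thick. Loose, about 40 to 85 g. Origin: centre of the underside. z up. x along its long side; the two ends are interchangeable.
- module_square: The square display module, 46 by 46 mm. Closed block with an aluminium frame and a flat black glass front facing up, 14 mm thick. Loose, about 40 to 85 g. Origin: centre of the underside. z up. x and y along its sides; any quarter turn is as good.
- module_round: The round display module, 48 mm in diameter. Closed block with an aluminium frame and a flat black glass front facing up, 14 mm thick. Loose, about 40 to 85 g. Origin: centre of the underside. z up. Any turn is as good.
- nest_large: The nest of the large oblong module: the largest tray. Pale plastic, grey pocket; fixed. Floor 3 mm thick, rim on it 5 thick, 6 high, pocket 6 mm larger than the module on each side. Finger gaps 80 mm wide break the rim at +y and -y. Outside 114 (x) by 74 (y) mm. Origin: pocket's centre, at the tray's underside (bench); x along the pocket's long side. Modules rest 3 mm up.
- nest_slim: The nest of the slim oblong module: narrow oblong tray. Pale plastic, grey pocket; fixed. Floor 3 mm thick, rim on it 5 thick, 6 high, pocket 6 mm larger than the module on each side. Finger gaps 68 mm wide break the rim at +y and -y. Outside 98 (x) by 54 (y) mm. Origin: pocket's centre, at the tray's underside (bench); x along the pocket's long side. Modules rest 3 mm up.
- nest_square: The nest of the square module: square pocket. Pale plastic, grey pocket; fixed. Floor 3 mm thick, rim on it 5 thick, 6 high, pocket 6 mm larger than the module on each side. Finger gaps 42 mm wide break the rim at +y and -y. Outside 68 by 68 mm. Origin: pocket's centre, at the tray's underside (bench); x towards an unbroken side of the rim. Modules rest 3 mm up.
- nest_round: The nest of the round module: rim of two arcs. Pale plastic, grey pocket; fixed. Floor 3 mm thick, rim on it 5 thick, 6 high, pocket 6 mm larger than the module on each side. Finger gaps 42 mm wide break the rim at +y and -y. Outside 70 (round) mm. Origin: pocket's centre, at the tray's underside (bench); x towards the middle of one arc. Modules rest 3 mm up.
- frame_oblong: Empty oblong aluminium frame without glass, to be left alone: open through the middle, 92 (x) by 52 (y) by 14 mm, bars 6 mm wide. Loose. Origin: centre of the underside.
- frame_round: Empty round aluminium frame (plain ring) without glass, to be left alone: 48 mm outside, 38 mm inside, 14 mm high. Loose. Origin: centre of the underside.
There are look-alikes about, which are no part of the job. What is shaped like the nest_square but green or yellow is not meant.

How it is judged:
By the outcome, as a careful person would: the job done as asked, in the order asked, and still so for the second after the job is handed in, with the robot touching nothing.
It also fails if it takes over 96 s, if anything falls off the work surface, if the arm or the gripper's body presses on something with over 40 N, if the wrist force passes 120 N, or if a joint passes its speed limit or range.

### The arm

A 6-joint arm with a two-finger parallel gripper is mounted at the origin on the work surface. World frame = base frame: x ahead of the robot, y to its left, z up, the work surface at z = 0. Lengths are in m, angles in rad, forces in N, time in s.
With the tool pointing down it reaches from about 0.275 to 0.725 m from the base axis. Payload 5.6 kg.
Tool frame: the origin (TCP) lies midway between the tips of the shut fingers; the grasp point (between the pads) lies 19 mm behind it (r.grip_depth is the distance from the TCP to the grasp point, in m); z points along the fingers, y is the line along which they close (so a half turn about z gives the same grasp; the last joint's range is limited). The gripper opens to 85 mm and grips with 20 to 120 N. Pads are 22 mm wide; open, the fingers measure 114 mm over their backs; the gripper's body (76 mm by 85 mm) begins 54 mm behind the grasp point. The pads swing forward as they close: fully open they stand 13 mm farther back than shut.
Start: joints at [-0.816, 0.255, 0.108, 0, -1.424, -0.285], TCP at [0.249, -0.49, 0.231] pointing down, gripper open.
Joint ranges: [-2.95, 2.95], [-1.21, 1.97], [-1.09, 1.5], [-2.87, 1.71], [-2.94, -0.07], [-3.05, 3.05]. Speed limits (rad/s): [2.57, 2.57, 3.14, 3.14, 3.14, 3.14].

### API

Orientations are given as a unit quaternion [w, x, y, z].
In Python, from rig import r, camera, get_calibration, spot_in, landmark_of gives the robot as it stands.
- The arm moves only by the shell command python3 -m handwheel 'ROWS'. ROWS is a JSON object whose one key "series" holds a list of rows, each a list of 3 entries, a list of its own where there are three numbers: the shift along the tool's x, y, z in units of 25 mm (1.0 is 25 mm), then the turn, a rotation vector about the tool's x, y, z in units of 5 degrees (1.0 is 5 degrees), then the finger opening in mm, from 0 to 85.4. In form: {"series": [[[x, y, z], [rx, ry, rz], gripper], ...]}. A call has exactly 5 rows; each row shifts and turns the commanded pose from where the row before left it, along the tool's axes as they then stand; what a row does not reach is not made up. A row lasts 1/10 s, in which the tool goes at most 50 mm and 8.59 degrees, less where a joint would pass 70% of its speed; a pose out of reach is approached as far as the arm can. A call is refused whole if a number of a shift passes 1 or a number of a turn 1, either way. A call with a gripper value outside its range is refused whole. The fingers move at their own pace and stop on an object; the grip force is fixed at half the most. Time passes only in rows, so rows that do not move let the fingers close, or fill a call up. It gives the time, the measured TCP pose, the force, the opening and the grip force at its end, in the units of the state.
- r.get_obs(): the state, without advancing time (a new reading comes with each control period).
- camera(name): name is "scene" or "top"; returns the picture (384x512x3 uint8, red, green, blue); there is no depth.
- get_calibration(name): a dict with "K" (3x3 intrinsics, pixels), "extrinsics" (4x4, takes a point from world to camera coordinates). Camera axes: x right, y down, z forward; pixel columns grow to the right and rows downward; lengths in m; the calibration is good to about 2 mm. A picture is of the moment at which its call begins. get_calibration takes no time and is no camera call.
- r.close_job(): hands the job in; it is judged then, once.
Trained networks look in the newest picture that a camera, given by its name, has taken for a name from the list of things; names that differ only in an ending like _2 or _b are one class to them, and where a whole thing is asked for, a point or a joint stands for the part that bears it (a point fixed in the world has none). Each returns a list of dicts, best first, with "p" (0 to 1); they miss things now and then, are a little off and sometimes report something else, mostly with a low value. They report only what shows in the picture. A call takes as long as a camera call. They do not tell look-alikes from the thing itself.
- spot_in(name, camera): "pixel" ([row, column] in pixels, amid what is visible of it).
- landmark_of(name, camera): "pixel" ([row, column] in pixels: a listed point, or the origin of a listed thing).
The state is a dict: "time_s": time; "joint_pos": joint angles; "qd": joint speeds; "joint_efforts": joint torques, N m; "eef_pos": TCP position; "tcp_rot": TCP orientation; "contact_force": force on the tool from outside, world axes, zero at the start; "wrist_torque": the same for the moment, N m; "grip_width": opening from 0.0 (shut) to 1.0 (fully open); "grip_force": force on a finger pad.
Only numpy, scipy, OpenCV 4.12 (cv2) and the standard library are available. Lean on these libraries where they do the work, as an engineer would, in place of code of your own. Each camera call takes 0.05 s, during which the arm holds its last target. There are 200 camera calls.

## Working session

There is one attempt and no reset: what is moved stays moved. The work goes in short steps, Python scripts to look and compute and a shell command to move; the robot and the scene stay as the last step left them, time stands still between calls to the robot, and variables do not carry over. Pictures are saved under pics/ and viewed, at most 14 in all, crops included, and the job is handed in when it is done.

```bash
mkdir -p pics; ls
python3 - <<'E'
from rig import r, camera, get_calibration, spot_in, landmark_of
import cv2,numpy as np
for c in ["scene","top"]:
    im=camera(c); cv2.imwrite(f"pics/{c}0.png",cv2.resize(im[:,:,::-1],(800,600),interpolation=cv2.INTER_CUBIC))
    k=get_calibration(c); print(c,np.round(k["K"],1).tolist(),np.round(k["extrinsics"],3).tolist())
for n in ["module_large","module_slim","module_square","module_round","nest_large","nest_slim","nest_square","nest_round","frame_oblong","frame_round"]:
    print(n,[(np.round(d["pixel"]).tolist(),round(d["p"],2)) for d in landmark_of(n,"top")][:4])
o=r.get_obs();print(o)
E
```

```text
pics
scene [[447.5, 0.0, 257.8], [0.0, 447.5, 181.8], [0.0, 0.0, 1.0]] [[-0.203, 0.979, -0.008, 0.115], [0.842, 0.17, -0.512, -0.441], [-0.5, -0.111, -0.859, 1.423], [0.0, 0.0, 0.0, 1.0]]
top [[461.6, 0.0, 259.9], [0.0, 461.6, 188.2], [0.0, 0.0, 1.0]] [[-0.026, -1.0, -0.012, 0.014], [-0.995, 0.027, -0.092, 0.527], [0.092, 0.01, -0.996, 1.473], [0.0, 0.0, 0.0, 1.0]]
module_large [([222.0, 220.0], 0.78)]
module_slim [([237.0, 346.0], 0.6)]
module_square [([237.0, 178.0], 0.66)]
module_round [([190.0, 138.0], 0.65), ([222.0, 302.0], 0.54)]
nest_large [([166.0, 328.0], 0.74)]
nest_slim [([162.0, 190.0], 0.68)]
nest_square [([187.0, 294.0], 0.84), ([160.0, 261.0], 0.81), ([129.0, 287.0], 0.76), ([182.0, 227.0], 0.65)]
nest_round [([180.0, 386.0], 0.82)]
frame_oblong [([214.0, 259.0], 0.6)]
frame_round [([191.0, 137.0], 0.4)]
{'time_s': 0.6, 'joint_pos': array([-8.16376537e-01,  2.55069235e-01,  1.08182323e-01, -2.10602437e-05,
       -1.42390720e+00, -2.84583942e-01]), 'qd': array([-0.00097563,  0.00058169, -0.00120492,  0.00016913,  0.00118763,
        0.00048355]), 'joint_efforts': array([-1.16240653e-04, -3.86187708e+01,  2.37980837e+01,  5.36623836e+00,
       -6.37663543e-04,  2.25888002e-06]), 'eef_pos': array([ 0.24901468, -0.49037584,  0.23128917]), 'tcp_rot': array([ 9.59334099e-06, -2.32761666e-01,  9.72533808e-01,  4.20803121e-06]), 'contact_force': array([-0.44817198, -0.14824378, -0.00957301]), 'wrist_torque': array([-0.02537784,  0.00792298,  0.04974513]), 'grip_force': 0.0, 'grip_width': 1.000374874737934}
```

View pics/top0.png

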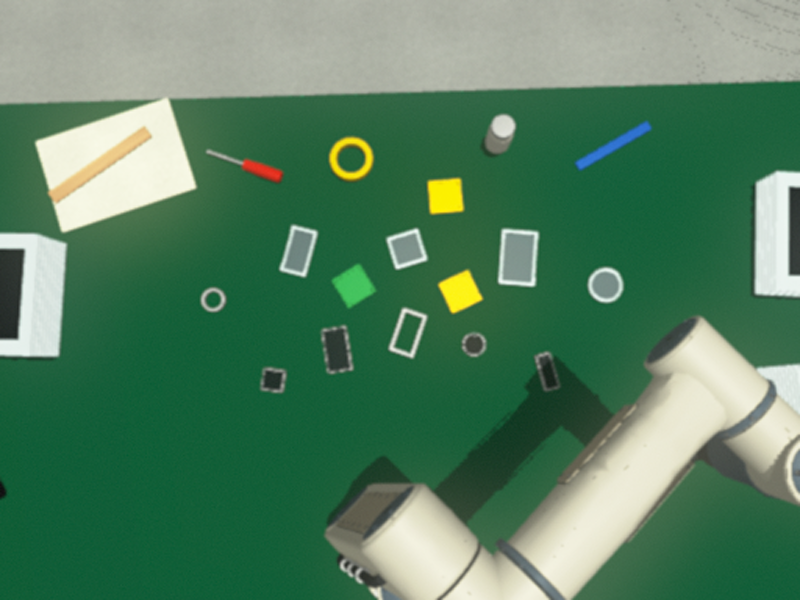

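View pics/scene0.png

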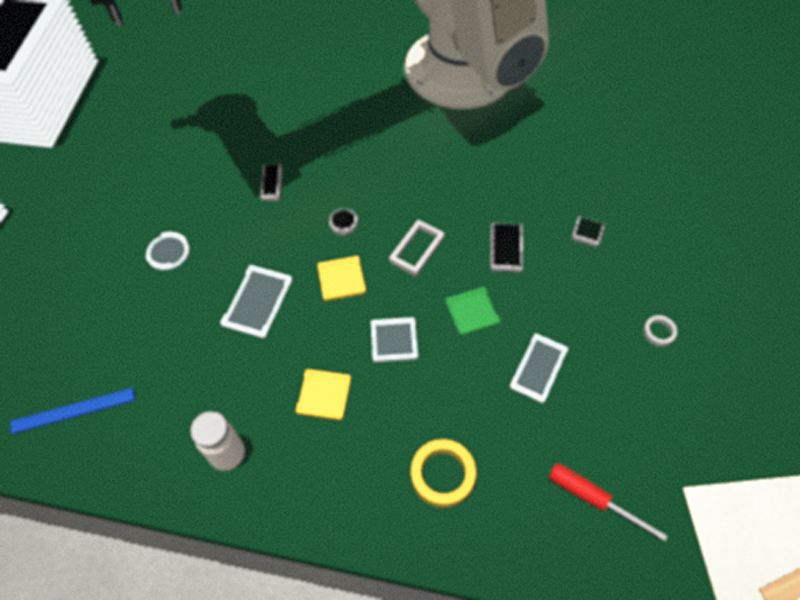

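```bash
cat > h.py <<'E'
import cv2, numpy as np, json
from rig import r, camera, get_calibration, spot_in, landmark_of
from scipy.spatial.transform import Rotation as Rn
def homog(cam,z):           # plane (x,y) at z -> pixel (col,row)
    k=get_calibration(cam); P=np.array(k["K"])@np.array(k["extrinsics"])[:3]
    return np.column_stack([P[:,0],P[:,1],P[:,2]*z+P[:,3]])
def rectify(im,cam,z,x0=.2,x1=.85,y0=-.4,y1=.4):  # 1 px = 1 mm; u=(y1-y), v=(x1-x)
    A=np.array([[0,-.001,x1],[-.001,0,y1],[0,0,1]])  # (u,v)->(x,y)
    H=homog(cam,z)@A
    return cv2.warpPerspective(im,H,(int((y1-y0)*1000),int((x1-x0)*1000)),flags=cv2.INTER_CUBIC|cv2.WARP_INVERSE_MAP)
def blobs(cam,z,im=None):
    im=camera(cam) if im is None else im
    R=rectify(im,cam,z)
    f=cv2.GaussianBlur(R,(5,5),0).astype(float)
    m=((f.max(2)-f.min(2))/(f.max(2)+8)<.42).astype(np.uint8)
    out=[]
    for c in cv2.findContours(m,cv2.RETR_EXTERNAL,cv2.CHAIN_APPROX_NONE)[0]:
        a=cv2.contourArea(c)
        if 500<a<12000:
            (u,v),(w,h),_=rect=cv2.minAreaRect(c); b=cv2.boxPoints(rect)
            e=max(b[1]-b[0],b[2]-b[1],key=np.linalg.norm)
            ang=np.degrees(np.arctan2(-e[0],-e[1])) # long side, world xy: dx=-dv, dy=-du
            out.append((.85-v/1000,.4-u/1000,max(w,h),min(w,h),(ang+90)%180-90,a))
    return out,R,m
def go(x,y,yaw=None,mod=180):
    """remaining shift in tool units; yaw = world direction of tool y (deg), sym mod"""
    o=r.get_obs(); p=o["eef_pos"]; w,a,b,c=o["tcp_rot"]; R=Rn.from_quat([a,b,c,w])
    M=R.as_matrix(); cur=np.degrees(np.arctan2(M[1,1],M[0,1]))
    print("t",round(o["time_s"],2),"p",p.round(4),"yaw",cur.round(2),"tilt",np.round(M[:2,2],3),"j6",o["joint_pos"][5].round(2),"grip",round(o["grip_width"],3),"F",o["contact_force"].round(1),"gf",round(o["grip_force"],1))
    if yaw is not None:
        d=(yaw-cur+mod/2)%mod-mod/2
        print("turn units rz",round(-d/5,2)); M=Rn.from_euler('z',d,degrees=True).as_matrix()@M
    s=M.T@(np.array([x,y,0])-[p[0],p[1],0])/.025
    print("shift units (after turn)",s.round(2),"z to 0:",round(p[2]/.025,2))
E
python3 - <<'E'
from h import *
im={c:camera(c) for c in("top","scene")}
for c in im:
  for z in(.007,.0045):
    o,R,m=blobs(c,z,im[c]); print(c,z)
    for b in o: print(np.round(b,3).tolist())
    if z==.007:
      cv2.imwrite(f"pics/r_{c}.png",cv2.resize(np.hstack([R[:,:,::-1],cv2.merge([m*255]*3)]),(800,325)))
E
```

```text
top 0.007
[0.254, -0.359, 105.0, 80.0, 0.0, 4697.0]
[0.358, 0.282, 53.845, 53.576, 79.695, 2599.0]
[0.361, -0.287, 83.708, 41.136, 13.393, 3158.0]
[0.422, -0.137, 55.0, 55.0, -90.0, 2405.5]
[0.418, 0.149, 99.688, 60.397, 7.696, 5571.0]
[0.45, -0.001, 102.131, 62.523, -20.225, 6092.0]
[0.529, 0.39, 52.0, 20.0, 0.0, 666.5]
[0.538, -0.388, 68.0, 21.0, 0.0, 1017.5]
[0.601, -0.237, 125.571, 85.989, -5.906, 10264.0]
[0.626, -0.003, 79.591, 78.501, 15.803, 5961.5]
[0.629, 0.226, 107.876, 64.49, -15.767, 6586.0]
[0.836, -0.2, 64.0, 28.0, -90.0, 1333.0]
[0.815, 0.33, 156.549, 35.644, 69.146, 4039.0]
top 0.0045
[0.254, -0.359, 105.0, 79.0, 0.0, 4637.5]
[0.358, 0.283, 53.666, 53.576, 79.695, 2610.0]
[0.361, -0.288, 83.939, 41.136, 13.392, 3164.0]
[0.422, -0.137, 55.0, 55.0, -90.0, 2414.5]
[0.418, 0.149, 99.849, 60.08, 7.765, 5583.5]
[0.45, -0.001, 102.181, 62.523, -20.225, 6116.0]
[0.53, 0.39, 51.0, 20.0, 0.0, 656.0]
[0.538, -0.389, 67.0, 20.0, 0.0, 975.5]
[0.533, -0.113, 81.538, 81.481, -66.371, 6316.0]
[0.602, -0.237, 125.737, 85.962, -6.072, 10308.5]
[0.627, -0.003, 79.809, 78.756, 15.803, 5
[... 564 characters left out ...]
]
[0.633, 0.227, 110.426, 61.953, -16.049, 6557.5]
[0.815, 0.33, 153.696, 34.051, 68.629, 3607.0]
[0.825, -0.221, 95.0, 50.0, -90.0, 3314.0]
scene 0.0045
[0.361, 0.282, 59.488, 54.53, -10.125, 2915.5]
[0.363, -0.288, 93.694, 43.552, 13.536, 3577.0]
[0.423, -0.138, 62.0, 56.0, 0.0, 2717.5]
[0.42, 0.149, 105.253, 60.936, 7.765, 5962.5]
[0.45, -0.001, 108.107, 64.252, -20.225, 6620.0]
[0.531, 0.39, 58.0, 19.0, 0.0, 752.0]
[0.543, -0.388, 72.0, 22.0, 0.0, 1133.5]
[0.605, -0.237, 126.647, 86.216, -6.072, 10347.0]
[0.629, -0.002, 80.293, 76.386, 15.524, 5864.0]
[0.632, 0.227, 110.713, 62.224, -15.945, 6588.0]
[0.814, 0.331, 153.315, 34.225, 68.75, 3620.5]
[0.824, -0.221, 96.0, 51.0, -90.0, 3393.5]
```

View pics/r_top.png

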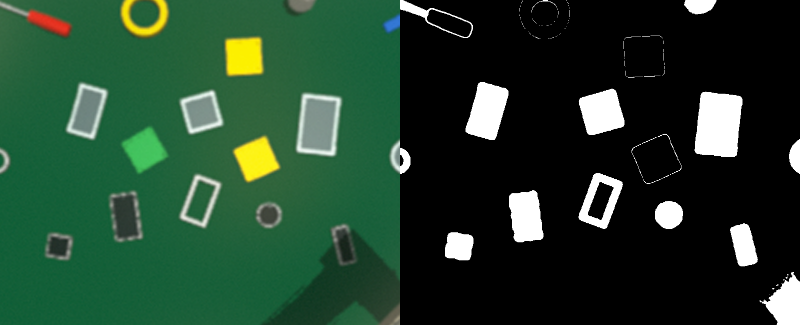

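Run:
```python
from h import *
t=[]
for c in("top","scene"):
    im=camera(c); 
    for (x,y) in((.628,-.003),(.55,-.41)):
        R=rectify(im,c,.006,x-.06,x+.06,y-.06,y+.06)
        if y<-.3:
            f=cv2.GaussianBlur(R,(5,5),0).astype(float); m=((f.max(2)-f.min(2))/(f.max(2)+8)<.42).astype(np.uint8)
            k=max(cv2.findContours(m,0,1)[0],key=cv2.contourArea); (u,v),rad=cv2.minEnclosingCircle(k); print(c,x+.06-v/1000,y+.06-u/1000,rad)
        R=cv2.resize(R,(300,300),interpolation=cv2.INTER_CUBIC)
        t.append(cv2.normalize(R[:,:,::-1],None,0,255,cv2.NORM_MINMAX))
cv2.imwrite("pics/n.png",np.vstack([np.hstack(t[:2]),np.hstack(t[2:])]))
go(.420,.149,97.7)
```

```text
top 0.5388008880615236 -0.4175221252441406 40.190826416015625
scene 0.5422994766235353 -0.4168046875 43.077640533447266
t 0.8 p [ 0.249  -0.4904  0.2313] yaw 116.92 tilt [ 0. -0.] j6 -0.28 grip 1.005 F [-0.1 -1.   0.6] gf 0.0
turn units rz 3.84
shift units (after turn) [-10.21  24.43  -0.  ] z to 0: 9.25
```

View pics/n.png

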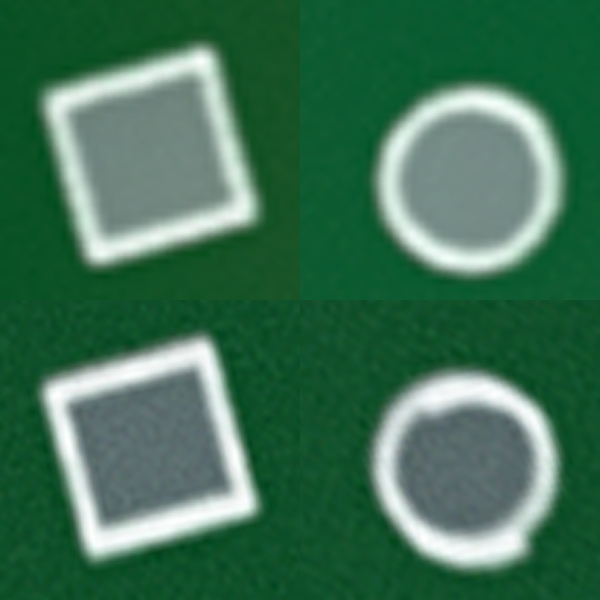

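Run:
```python
from h import *
t=[]
for c in("top","scene"):
    im=np.mean([camera(c).astype(np.float32) for _ in range(8)],0)
    for (x,y) in((.628,-.003),(.541,-.417)):
        R=rectify(im,c,.009,x-.05,x+.05,y-.05,y+.05)
        R=cv2.resize(R,(300,300),interpolation=cv2.INTER_CUBIC)[:,:,::-1]
        lo=130; t.append(np.clip((R-lo)*255/(np.percentile(R,99.7)-lo),0,255))
cv2.imwrite("pics/n2.png",np.vstack([np.hstack(t[:2]),np.hstack(t[2:])]))
```

```text
[ WARN:0@7.521] global loadsave.cpp:1063 imwrite_ Unsupported depth image for selected encoder is fallbacked to CV_8U.
```

View pics/n2.png

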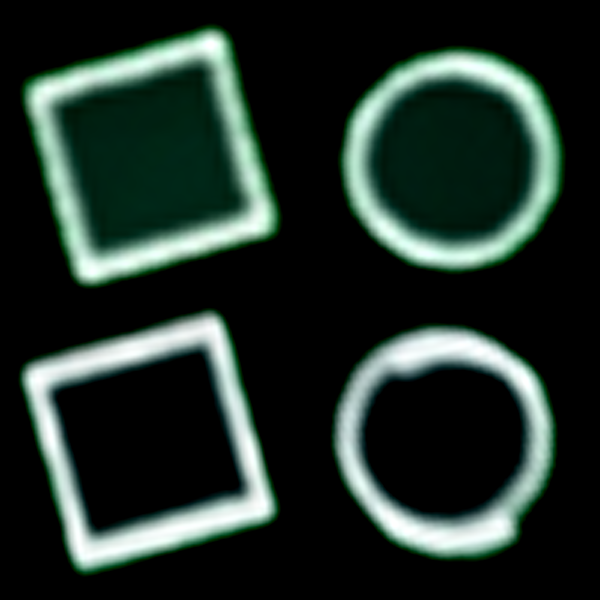

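```bash
python3 -m handwheel '{"series": [[[0,0,1],[0,0,0.96],70],[[0,0,1],[0,0,0.96],70],[[0,0,1],[0,0,0.96],70],[[0,0,1],[0,0,0.96],70],[[-0.4,1,0],[0,0,0],70]]}'
python3 -m handwheel '{"series": [[[-0.4,1,0],[0,0,0],70],[[-0.4,1,0],[0,0,0],70],[[-0.4,1,0],[0,0,0],70],[[-0.4,1,0],[0,0,0],70],[[-0.4,1,0],[0,0,0],70]]}'
python3 -m handwheel '{"series": [[[-0.4,1,0],[0,0,0],70],[[-0.4,1,0],[0,0,0],70],[[-0.4,1,0],[0,0,0],70],[[-0.4,1,0],[0,0,0],70],[[-0.4,1,0],[0,0,0],70]]}'
python3 -m handwheel '{"series": [[[-0.4,1,0],[0,0,0],70],[[-0.4,1,0],[0,0,0],70],[[-0.4,1,0],[0,0,0],70],[[-0.4,1,0],[0,0,0],70],[[-0.4,1,0],[0,0,0],70]]}'
python3 -m handwheel '{"series": [[[-0.4,1,0],[0,0,0],70],[[-0.4,1,0],[0,0,0],70],[[-0.4,1,0],[0,0,0],70],[[0,0,0],[0,0,0],70],[[0,0,0],[0,0,0],70]]}'
python3 -c "
from h import *
go(.420,.149,97.7)"
```

```text
time_s: 2.1
eef_pos: [0.2539, -0.4635, 0.1271]
tcp_rot: [-0.002, -0.065, 0.998, 0.003]
contact_force: [1.0, 1.2, 0.1]
grip_width: 0.822
grip_force: 0.0
time_s: 2.6
eef_pos: [0.2885, -0.3327, 0.1314]
tcp_rot: [0.0, -0.067, 0.998, -0.0]
contact_force: [0.3, 0.7, 0.1]
grip_width: 0.817
grip_force: 0.0
time_s: 3.1
eef_pos: [0.3213, -0.2021, 0.1315]
tcp_rot: [0.0, -0.067, 0.998, -0.0]
contact_force: [0.8, 0.6, -0.1]
grip_width: 0.821
grip_force: 0.0
time_s: 3.6
eef_pos: [0.3541, -0.0714, 0.1316]
tcp_rot: [0.0, -0.067, 0.998, 0.0]
contact_force: [-0.1, -0.8, 0.4]
grip_width: 0.824
grip_force: 0.0
time_s: 4.1
eef_pos: [0.3735, 0.0061, 0.1313]
tcp_rot: [-0.0, -0.068, 0.998, -0.0]
contact_force: [-0.2, -0.9, -0.2]
grip_width: 0.817
grip_force: 0.0
t 4.1 p [0.3735 0.0061 0.1313] yaw 97.8 tilt [-0. -0.] j6 -1.88 grip 0.817 F [-0.2 -0.9 -0.2] gf 0.0
turn units rz 0.02
shift units (after turn) [-2.61  5.41 -0.  ] z to 0: 5.25
```

```bash
python3 -m handwheel '{"series": [[[-0.43,0.9,0],[0,0,0],70],[[-0.43,0.9,0],[0,0,0],70],[[-0.43,0.9,0],[0,0,0],70],[[-0.43,0.9,0],[0,0,0],70],[[-0.43,0.9,0],[0,0,0],70]]}' >/dev/null
python3 -m handwheel '{"series": [[[-0.43,0.9,0],[0,0,0],70],[[0,0,1],[0,0,0],70],[[0,0,1],[0,0,0],70],[[0,0,1],[0,0,0],70],[[0,0,0],[0,0,0],70]]}'
python3 - <<'E'
from h import *
go(.420,.149,97.7)
im=camera("scene")
cv2.imwrite("pics/g1.png",cv2.resize(im[120:220,270:400,::-1],(780,600),interpolation=cv2.INTER_CUBIC))
E
```

```text
time_s: 5.1
eef_pos: [0.4171, 0.146, 0.0536]
tcp_rot: [-0.003, -0.066, 0.998, -0.002]
contact_force: [-0.8, -1.4, -0.7]
grip_width: 0.821
grip_force: 0.0
t 5.1 p [0.4171 0.146  0.0536] yaw 97.62 tilt [-0.006 -0.004] j6 -2.13 grip 0.821 F [-0.8 -1.4 -0.7] gf 0.0
turn units rz -0.02
shift units (after turn) [-0.13  0.1  -0.  ] z to 0: 2.14
```

View pics/g1.png

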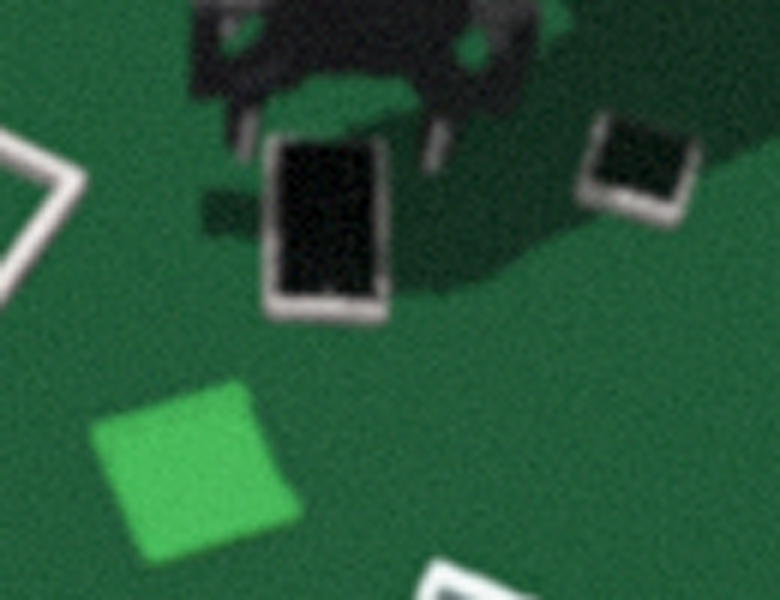

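The fingers straddle the large module (crop: fingers at ~(130,240) and (150,435), module centre (225,325)). Descend and grip.

```bash
python3 -m handwheel '{"series": [[[0,0,0.7],[0,0,0],70],[[0,0,0.7],[0,0,0],70],[[0,0,0.5],[0,0,0],70],[[0,0,0.2],[0,0,0],70],[[0,0,0],[0,0,0],70]]}'
python3 -m handwheel '{"series": [[[0,0,0],[0,0,0],40],[[0,0,0],[0,0,0],40],[[0,0,0],[0,0,0],40],[[0,0,0],[0,0,0],40],[[0,0,0],[0,0,0],40]]}'
python3 -c "
from h import *
go(.420,.149,97.7)"
```

```text
time_s: 5.65
eef_pos: [0.4198, 0.1482, 0.0045]
tcp_rot: [0.0, -0.067, 0.998, 0.0]
contact_force: [0.0, 0.7, 0.3]
grip_width: 0.822
grip_force: 0.0
time_s: 6.15
eef_pos: [0.4202, 0.1487, 0.0054]
tcp_rot: [0.001, -0.068, 0.998, 0.0]
contact_force: [-1.7, -1.2, 7.1]
grip_width: 0.584
grip_force: 61.5
t 6.15 p [0.4202 0.1487 0.0054] yaw 97.75 tilt [0.002 0.001] j6 -2.13 grip 0.584 F [-1.7 -1.2  7.1] gf 61.5
turn units rz 0.01
shift units (after turn) [ 0.01  0.02 -0.  ] z to 0: 0.22
```

```bash
python3 -m handwheel '{"series": [[[0,0,0],[0,0,0],64],[[0,0,0],[0,0,0],64],[[0,0,0.1],[0,0,0],64],[[0,0,0.1],[0,0,0],64],[[0,0,0],[0,0,0],64]]}'
python3 -m handwheel '{"series": [[[0,0,0],[0,0,0],40],[[0,0,0],[0,0,0],40],[[0,0,0],[0,0,0],40],[[0,0,0],[0,0,0],40],[[0,0,-0.3],[0,0,0],40]]}'
python3 -m handwheel '{"series": [[[0,0,-0.6],[0,0,0],40],[[0,0,-1],[0,0,0],40],[[0,0,-1],[0,0,0.9],40],[[0,0,0],[0,0,0.9],40],[[0,0,0],[0,0,0.9],40]]}'
python3 - <<'E'
from h import *
go(.6035,-.237,84)
im=camera("scene")
cv2.imwrite("pics/g2.png",cv2.resize(im[90:220,250:420,::-1],(780,596),interpolation=cv2.INTER_CUBIC))
E
```

```text
time_s: 6.65
eef_pos: [0.419, 0.148, -0.0017]
tcp_rot: [-0.0, -0.067, 0.998, -0.0]
contact_force: [-0.0, -0.2, -0.0]
grip_width: 0.751
grip_force: 0.0
time_s: 7.15
eef_pos: [0.4184, 0.1477, 0.0056]
tcp_rot: [-0.001, -0.067, 0.998, -0.0]
contact_force: [-0.1, -0.5, -1.0]
grip_width: 0.592
grip_force: 62.4
time_s: 7.65
eef_pos: [0.4195, 0.1486, 0.0723]
tcp_rot: [0.001, 0.052, 0.999, 0.001]
contact_force: [-0.7, -1.0, -1.0]
grip_width: 0.595
grip_force: 62.5
t 7.65 p [0.4195 0.1486 0.0723] yaw 84.02 tilt [0.001 0.001] j6 -2.37 grip 0.595 F [-0.7 -1.  -1. ] gf 62.5
turn units rz 0.0
shift units (after turn) [-8.930e+00 -1.457e+01 -1.000e-02] z to 0: 2.89
```

View pics/g2.png

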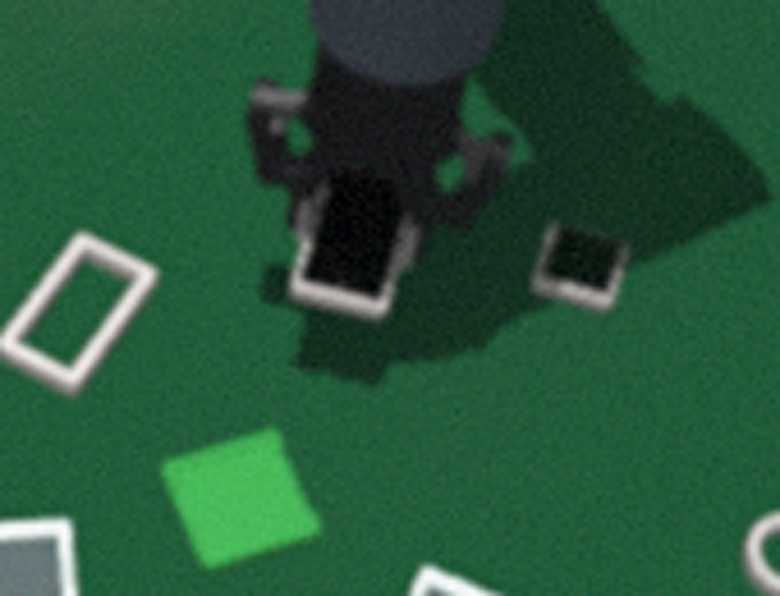

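Large module is held level at crop (245,350). Carry to its nest.

```bash
python3 -m handwheel '{"series": [[[-0.3,-0.5,0],[0,0,0],40],[[-0.6,-1,0],[0,0,0],40],[[-0.6,-1,0],[0,0,0],40],[[-0.6,-1,0],[0,0,0],40],[[-0.6,-1,0],[0,0,0],40]]}' >/dev/null
python3 -m handwheel '{"series": [[[-0.6,-1,0],[0,0,0],40],[[-0.6,-1,0],[0,0,0],40],[[-0.6,-1,0],[0,0,0],40],[[-0.6,-1,0],[0,0,0],40],[[-0.6,-1,0],[0,0,0],40]]}' >/dev/null
python3 -m handwheel '{"series": [[[-0.6,-1,0],[0,0,0],40],[[-0.6,-1,0],[0,0,0],40],[[-0.6,-1,0],[0,0,0],40],[[-0.6,-1,0],[0,0,0],40],[[-0.6,-1,0],[0,0,0],40]]}' >/dev/null
python3 -m handwheel '{"series": [[[-0.2,0,0],[0,0,0],40],[[0,0,0.8],[0,0,0],40],[[0,0,0.8],[0,0,0],40],[[0,0,0],[0,0,0],40],[[0,0,0],[0,0,0],40]]}'
python3 - <<'E'
from h import *
go(.6035,-.237,84)
E
```

```text
time_s: 9.7
eef_pos: [0.6039, -0.2345, 0.0314]
tcp_rot: [-0.001, 0.05, 0.999, -0.0]
contact_force: [0.4, -0.3, -1.1]
grip_width: 0.59
grip_force: 62.6
t 9.7 p [ 0.6039 -0.2345  0.0314] yaw 84.29 tilt [-0.001 -0.   ] j6 -1.54 grip 0.59 F [ 0.4 -0.3 -1.1] gf 62.6
turn units rz 0.06
shift units (after turn) [ 0.01 -0.1   0.  ] z to 0: 1.26
```

```bash
python3 -m handwheel '{"series": [[[0,-0.1,0.4],[0,0,0],40],[[0,0,0.4],[0,0,0],40],[[0,0,0.2],[0,0,0],40],[[0,0,0.06],[0,0,0],40],[[0,0,0],[0,0,0],40]]}'
python3 -m handwheel '{"series": [[[0,0,0.05],[0,0,0],40],[[0,0,0],[0,0,0],40],[[0,0,0.04],[0,0,0],40],[[0,0,0],[0,0,0],40],[[0,0,0],[0,0,0],40]]}'
python3 - <<'E'
from h import *
go(.6035,-.237,84)
im=camera("scene")
cv2.imwrite("pics/g3.png",cv2.resize(im[130:230,120:250,::-1],(780,600),interpolation=cv2.INTER_CUBIC))
E
```

```text
time_s: 10.2
eef_pos: [0.6037, -0.2373, 0.0045]
tcp_rot: [-0.0, 0.05, 0.999, -0.0]
contact_force: [-0.0, 0.4, 0.2]
grip_width: 0.59
grip_force: 62.6
time_s: 10.7
eef_pos: [0.6039, -0.2373, 0.0026]
tcp_rot: [0.0, 0.05, 0.999, -0.0]
contact_force: [0.3, -0.3, -0.1]
grip_width: 0.59
grip_force: 62.6
t 10.7 p [ 0.6039 -0.2373  0.0026] yaw 84.22 tilt [ 0. -0.] j6 -1.54 grip 0.59 F [ 0.3 -0.3 -0.1] gf 62.6
turn units rz 0.04
shift units (after turn) [ 0.02  0.01 -0.  ] z to 0: 0.1
```

View pics/g3.png

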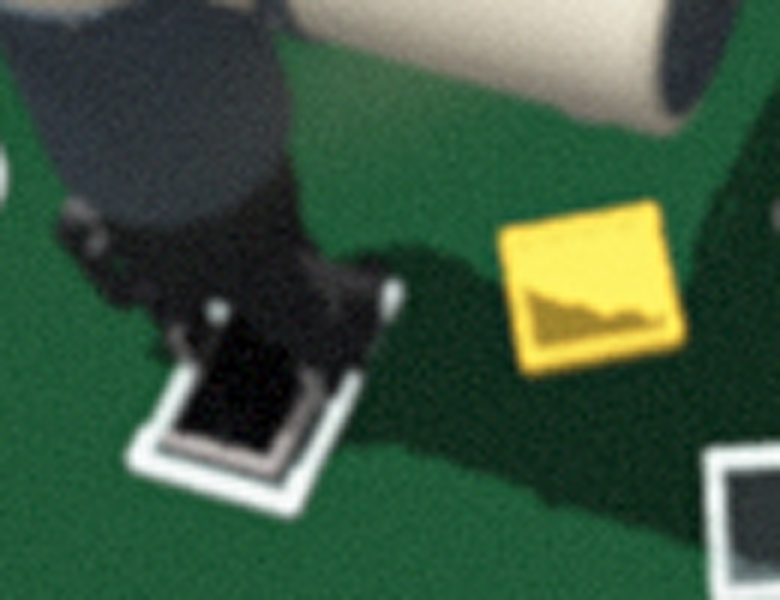

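The module sits inside the rim (crop (390,240)), not yet in contact; lower in 1 mm steps.

```bash
python3 -m handwheel '{"series": [[[0,0,0.04],[0,0,0],40],[[0,0,0],[0,0,0],40],[[0,0,0.04],[0,0,0],40],[[0,0,0],[0,0,0],40],[[0,0,0],[0,0,0],40]]}'
python3 -m handwheel '{"series": [[[0,0,0.04],[0,0,0],40],[[0,0,0],[0,0,0],40],[[0,0,0],[0,0,0],40],[[0,0,0],[0,0,0],40],[[0,0,0],[0,0,0],40]]}'
```

```text
time_s: 11.25
eef_pos: [0.6041, -0.2374, 0.0021]
tcp_rot: [0.0, 0.05, 0.999, -0.0]
contact_force: [-3.0, 1.7, 8.5]
grip_width: 0.59
grip_force: 63.6
time_s: 11.75
eef_pos: [0.6041, -0.2374, 0.0021]
tcp_rot: [0.001, 0.05, 0.999, -0.0]
contact_force: [-5.0, 2.8, 14.2]
grip_width: 0.588
grip_force: 64.3
```

```bash
python3 -m handwheel '{"series": [[[0,0,-0.06],[0,0,0],66],[[0,0,0],[0,0,0],66],[[0,0,0],[0,0,0],66],[[0,0,-0.3],[0,0,0],66],[[0,0,-0.8],[0,0,0],66]]}'
python3 -m handwheel '{"series": [[[0,0,-1],[0,0,-0.98],52],[[0,0,-1],[0,0,-0.98],52],[[0,0,0],[0,0,-0.98],52],[[0,0,0],[0,0,-0.98],52],[[0,0,0],[0,0,0],52]]}'
python3 - <<'E'
from h import *
go(.3625,-.287,103.5)
for c in("top","scene"):
  for b in blobs(c,.007)[0]: 
    if b[0]<.48 or abs(b[1]+.237)<.03: print(c,np.round(b,3).tolist())
E
```

```text
time_s: 12.25
eef_pos: [0.6024, -0.2369, 0.0268]
tcp_rot: [-0.002, 0.051, 0.999, 0.0]
contact_force: [-0.2, -0.4, -0.1]
grip_width: 0.771
grip_force: 0.0
time_s: 12.75
eef_pos: [0.604, -0.2374, 0.079]
tcp_rot: [0.0, -0.121, 0.993, -0.0]
contact_force: [0.2, 0.2, 0.3]
grip_width: 0.604
grip_force: 0.0
t 12.75 p [ 0.604  -0.2374  0.079 ] yaw 103.86 tilt [ 0.001 -0.   ] j6 -1.19 grip 0.604 F [0.2 0.2 0.3] gf 0.0
turn units rz 0.07
shift units (after turn) [ 9.86  0.33 -0.01] z to 0: 3.16
top [0.358, 0.282, 54.202, 53.755, 79.695, 2633.0]
top [0.361, -0.287, 83.917, 41.231, 14.036, 3150.0]
scene [0.363, 0.282, 59.184, 53.758, -9.462, 2894.0]
scene [0.453, -0.0, 110.609, 67.031, -20.48, 6904.5]
scene [0.825, -0.221, 95.0, 50.0, -90.0, 3305.0]
```

```bash
python3 -m handwheel '{"series": [[[1,0.03,0],[0,0,0],52],[[1,0.03,0],[0,0,0],52],[[1,0.03,0],[0,0,0],52],[[1,0.03,0],[0,0,0],52],[[1,0.03,0],[0,0,0],52]]}' >/dev/null
python3 -m handwheel '{"series": [[[1,0.03,0],[0,0,0],52],[[1,0.03,0],[0,0,0],52],[[1,0.03,0],[0,0,0],52],[[1,0.03,0],[0,0,0],52],[[0.86,0.03,0],[0,0,0],52]]}'
python3 -m handwheel '{"series": [[[0,0,0.8],[0,0,0],52],[[0,0,0.7],[0,0,0],52],[[0,0,0],[0,0,0],52],[[0,0,0],[0,0,0],52],[[0,0,0],[0,0,0],52]]}'
python3 - <<'E'
from h import *
go(.3625,-.287,103.5)
im=camera("scene")
cv2.imwrite("pics/g4.png",cv2.resize(im[70:160,110:240,::-1],(780,540),interpolation=cv2.INTER_CUBIC))
E
```

```text
time_s: 13.85
eef_pos: [0.3615, -0.289, 0.0786]
tcp_rot: [-0.0, -0.119, 0.993, -0.0]
contact_force: [-0.4, 0.3, 0.0]
grip_width: 0.611
grip_force: 0.0
time_s: 14.35
eef_pos: [0.3635, -0.2892, 0.042]
tcp_rot: [0.001, -0.12, 0.993, -0.0]
contact_force: [-0.2, -0.0, -0.1]
grip_width: 0.608
grip_force: 0.0
t 14.35 p [ 0.3635 -0.2892  0.042 ] yaw 103.81 tilt [ 0.001 -0.001] j6 -1.0 grip 0.608 F [-0.2 -0.  -0.1] gf 0.0
turn units rz 0.06
shift units (after turn) [ 0.02  0.1  -0.  ] z to 0: 1.68
```

View pics/g4.png

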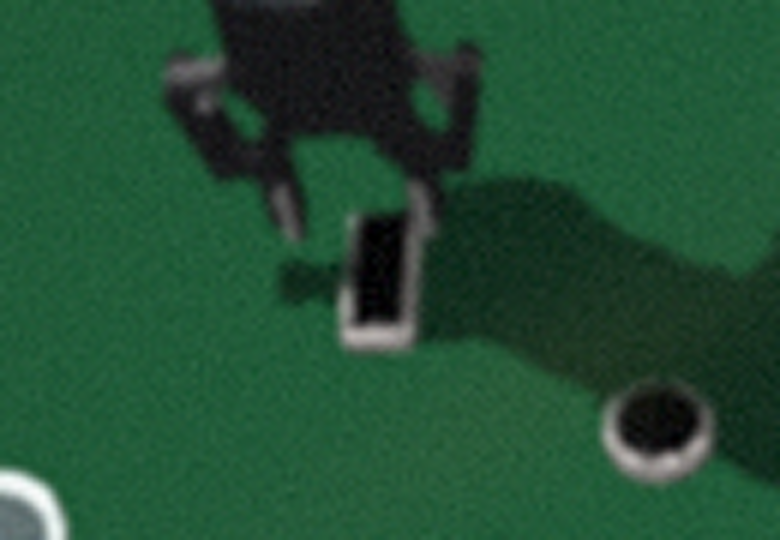

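Fingers straddle the slim module (crop (280,380)). Nudge 2.5 mm, descend, grip, lift while turning toward 74.2° (−29.6° → rz +5.9).

```bash
python3 -m handwheel '{"series": [[[0,0.1,0.5],[0,0,0.06],52],[[0,0,0.6],[0,0,0],52],[[0,0,0.4],[0,0,0],52],[[0,0,0.1],[0,0,0],52],[[0,0,0],[0,0,0],52]]}'
python3 -m handwheel '{"series": [[[0,0,0],[0,0,0],20],[[0,0,0],[0,0,0],20],[[0,0,0],[0,0,0],20],[[0,0,0],[0,0,0],20],[[0,0,0],[0,0,0],20]]}'
python3 -c "
from h import *
go(.3625,-.287,103.5)"
```

```text
time_s: 14.9
eef_pos: [0.3622, -0.2865, 0.0011]
tcp_rot: [-0.0, -0.118, 0.993, -0.0]
contact_force: [0.2, -0.0, -0.5]
grip_width: 0.608
grip_force: 0.0
time_s: 15.4
eef_pos: [0.3628, -0.2868, 0.002]
tcp_rot: [0.001, -0.118, 0.993, -0.001]
contact_force: [-0.1, 0.9, 5.5]
grip_width: 0.355
grip_force: 60.1
t 15.4 p [ 0.3628 -0.2868  0.002 ] yaw 103.54 tilt [ 0.002 -0.001] j6 -1.01 grip 0.355 F [-0.1  0.9  5.5] gf 60.1
turn units rz 0.01
shift units (after turn) [ 0.01 -0.   -0.  ] z to 0: 0.08
```

```bash
python3 -m handwheel '{"series": [[[0,0,-0.3],[0,0,0],20],[[0,0,-0.7],[0,0,0.97],20],[[0,0,-1],[0,0,0.98],20],[[0,0,-1],[0,0,0.98],20],[[0,0,0],[0,0,0.98],20]]}'
python3 -m handwheel '{"series": [[[0,0,0],[0,0,0.98],20],[[0,0,0],[0,0,0.98],20],[[0,0,0],[0,0,0],20],[[0,0,0],[0,0,0],20],[[0,0,0],[0,0,0],20]]}'
python3 -c "
from h import *
go(.631,.227,74.2)"
```

```text
time_s: 15.9
eef_pos: [0.3643, -0.2876, 0.0798]
tcp_rot: [0.003, 0.054, 0.999, -0.001]
contact_force: [0.5, 0.4, -1.1]
grip_width: 0.356
grip_force: 59.5
time_s: 16.4
eef_pos: [0.3621, -0.2864, 0.0761]
tcp_rot: [-0.0, 0.137, 0.991, 0.0]
contact_force: [-0.5, -0.2, -0.6]
grip_width: 0.351
grip_force: 59.5
t 16.4 p [ 0.3621 -0.2864  0.0761] yaw 74.26 tilt [-0.  0.] j6 -1.52 grip 0.351 F [-0.5 -0.2 -0.6] gf 59.5
turn units rz 0.01
shift units (after turn) [-4.76 22.69  0.  ] z to 0: 3.04
```

```bash
python3 -m handwheel '{"series": [[[-0.14,0.69,0],[0,0,0],20],[[-0.21,1,0],[0,0,0],20],[[-0.21,1,0],[0,0,0],20],[[-0.21,1,0],[0,0,0],20],[[-0.21,1,0],[0,0,0],20]]}' >/dev/null
python3 -m handwheel '{"series": [[[-0.21,1,0],[0,0,0],20],[[-0.21,1,0],[0,0,0],20],[[-0.21,1,0],[0,0,0],20],[[-0.21,1,0],[0,0,0],20],[[-0.21,1,0],[0,0,0],20]]}' >/dev/null
python3 -m handwheel '{"series": [[[-0.21,1,0],[0,0,0],20],[[-0.21,1,0],[0,0,0],20],[[-0.21,1,0],[0,0,0],20],[[-0.21,1,0],[0,0,0],20],[[-0.21,1,0],[0,0,0],20]]}' >/dev/null
python3 -m handwheel '{"series": [[[-0.21,1,0],[0,0,0],20],[[-0.21,1,0],[0,0,0],20],[[-0.21,1,0],[0,0,0],20],[[-0.21,1,0],[0,0,0],20],[[-0.21,1,0],[0,0,0],20]]}'
python3 -m handwheel '{"series": [[[-0.21,1,0],[0,0,0],20],[[-0.21,1,0],[0,0,0],20],[[-0.21,1,0],[0,0,0],20],[[0,0,0.5],[0,0,0],20],[[0,0,0.8],[0,0,0],20]]}' >/dev/null
python3 -m handwheel '{"series": [[[0,0,0.4],[0,0,0],20],[[0,0,0],[0,0,0],20],[[0,0,0],[0,0,0],20],[[0,0,0],[0,0,0],20],[[0,0,0],[0,0,0],20]]}'
python3 -c "
from h import *
go(.631,.227,74.2)"
```

```text
time_s: 18.4
eef_pos: [0.596, 0.1598, 0.0758]
tcp_rot: [-0.0, 0.137, 0.991, -0.0]
contact_force: [-0.3, -0.7, -0.8]
grip_width: 0.356
grip_force: 59.5
time_s: 19.4
eef_pos: [0.6319, 0.2269, 0.0347]
tcp_rot: [0.001, 0.138, 0.99, 0.001]
contact_force: [-0.4, -0.2, -1.0]
grip_width: 0.353
grip_force: 59.6
t 19.4 p [0.6319 0.2269 0.0347] yaw 74.17 tilt [0.002 0.001] j6 -2.42 grip 0.353 F [-0.4 -0.2 -1. ] gf 59.6
turn units rz -0.01
shift units (after turn) [ 0.04 -0.01 -0.  ] z to 0: 1.39
```

```bash
python3 -m handwheel '{"series": [[[0,0,0.4],[0,0,0],20],[[0,0,0.4],[0,0,0],20],[[0,0,0.2],[0,0,0],20],[[0,0,0.05],[0,0,0],20],[[0,0,0],[0,0,0],20]]}'
python3 -m handwheel '{"series": [[[0,0,0.04],[0,0,0],20],[[0,0,0],[0,0,0],20],[[0,0,0.04],[0,0,0],20],[[0,0,0],[0,0,0],20],[[0,0,0],[0,0,0],20]]}'
python3 - <<'E'
from h import *
im=camera("scene")
cv2.imwrite("pics/g5.png",cv2.resize(im[190:280,290:420,::-1],(780,540),interpolation=cv2.INTER_CUBIC))
E
```

```text
time_s: 19.9
eef_pos: [0.6312, 0.2267, 0.0068]
tcp_rot: [-0.0, 0.138, 0.99, -0.0]
contact_force: [-0.4, 1.2, -0.8]
grip_width: 0.356
grip_force: 59.6
time_s: 20.4
eef_pos: [0.6314, 0.2268, 0.0054]
tcp_rot: [0.0, 0.138, 0.99, 0.0]
contact_force: [-0.2, 0.4, -0.1]
grip_width: 0.356
grip_force: 59.6
```

View pics/g5.png

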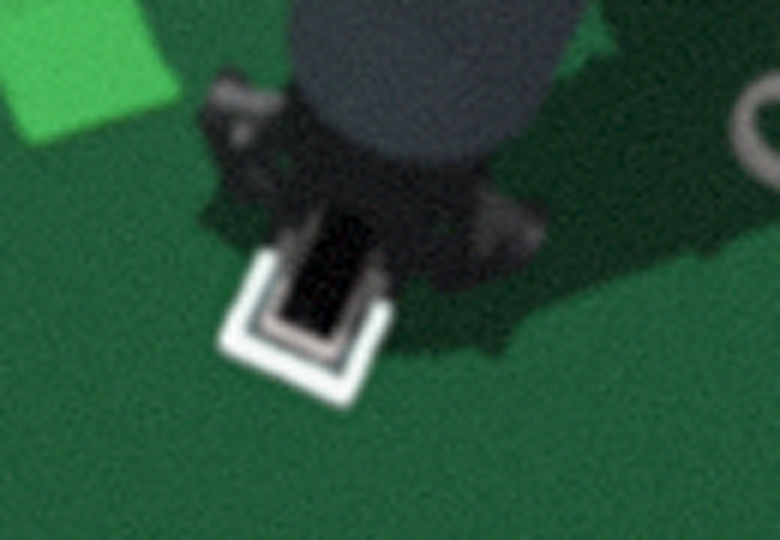

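The slim module is inside the pocket (crop (290,325)); touch down in fine steps.

```bash
python3 -m handwheel '{"series": [[[0,0,0.04],[0,0,0],20],[[0,0,0],[0,0,0],20],[[0,0,0],[0,0,0],20],[[0,0,0],[0,0,0],20],[[0,0,0],[0,0,0],20]]}'
python3 -m handwheel '{"series": [[[0,0,0.03],[0,0,0],20],[[0,0,0],[0,0,0],20],[[0,0,0],[0,0,0],20],[[0,0,0],[0,0,0],20],[[0,0,0],[0,0,0],20]]}'
```

```text
time_s: 20.95
eef_pos: [0.6315, 0.2268, 0.005]
tcp_rot: [0.0, 0.138, 0.99, 0.0]
contact_force: [-1.9, -0.8, 5.7]
grip_width: 0.359
grip_force: 60.3
time_s: 21.45
eef_pos: [0.6315, 0.2269, 0.005]
tcp_rot: [0.0, 0.138, 0.99, 0.0]
contact_force: [-3.7, -0.6, 9.3]
grip_width: 0.354
grip_force: 60.7
```

```bash
python3 -m handwheel '{"series": [[[0,0,-0.06],[0,0,0],48],[[0,0,0],[0,0,0],48],[[0,0,0],[0,0,0],48],[[0,0,-0.3],[0,0,0],48],[[0,0,-0.8],[0,0,0],48]]}'
python3 -m handwheel '{"series": [[[0,0,-1],[0,0,-0.55],64],[[0,0,-0.8],[0,0,-0.55],64],[[0,0,0],[0,0,0],64],[[0,0,0],[0,0,0],64],[[0,0,0],[0,0,0],64]]}'
python3 - <<'E'
from h import *
go(.3605,.282,79.9)
for c in("top","scene"):
  for b in blobs(c,.007)[0]: 
    if b[0]<.48: print(c,np.round(b,3).tolist())
E
```

```text
time_s: 21.95
eef_pos: [0.63, 0.2261, 0.0308]
tcp_rot: [-0.002, 0.138, 0.99, -0.001]
contact_force: [-0.4, -0.2, 0.2]
grip_width: 0.562
grip_force: 0.0
time_s: 22.45
eef_pos: [0.6308, 0.2266, 0.0766]
tcp_rot: [-0.001, 0.09, 0.996, -0.0]
contact_force: [-0.6, 0.0, -0.4]
grip_width: 0.75
grip_force: 0.0
t 22.45 p [0.6308 0.2266 0.0766] yaw 79.63 tilt [-0.002 -0.001] j6 -2.33 grip 0.75 F [-0.6  0.  -0.4] gf 0.0
turn units rz -0.05
shift units (after turn) [11.03  0.29  0.02] z to 0: 3.06
top [0.422, -0.137, 55.0, 55.0, -90.0, 2404.0]
top [0.45, -0.001, 102.032, 62.474, -20.225, 6085.0]
scene [0.424, -0.136, 60.811, 56.569, 45.0, 2691.0]
scene [0.452, -0.001, 107.89, 64.27, -20.171, 6588.0]
```

```bash
python3 -m handwheel '{"series": [[[1,0.03,0],[0,0,0],64],[[1,0.03,0],[0,0,0],64],[[1,0.03,0],[0,0,0],64],[[1,0.03,0],[0,0,0],64],[[1,0.03,0],[0,0,0],64]]}' >/dev/null
python3 -m handwheel '{"series": [[[1,0.03,0],[0,0,0],64],[[1,0.03,0],[0,0,0],64],[[1,0.02,0],[0,0,0],64],[[1,0.02,0],[0,0,0],64],[[1,0.02,0],[0,0,0],64]]}'
python3 -m handwheel '{"series": [[[1,0.02,0],[0,0,0],64],[[0,0,0.7],[0,0,0],64],[[0,0,0.7],[0,0,0],64],[[0,0,0],[0,0,0],64],[[0,0,0],[0,0,0],64]]}'
python3 - <<'E'
from h import *
go(.3605,.282,79.9)
im=camera("scene")
cv2.imwrite("pics/g6.png",cv2.resize(im[100:190,320:450,::-1],(780,540),interpolation=cv2.INTER_CUBIC))
E
```

```text
time_s: 23.55
eef_pos: [0.3854, 0.2781, 0.077]
tcp_rot: [-0.0, 0.09, 0.996, -0.0]
contact_force: [-0.5, -0.0, 0.1]
grip_width: 0.75
grip_force: 0.0
time_s: 24.05
eef_pos: [0.3622, 0.283, 0.0425]
tcp_rot: [-0.0, 0.09, 0.996, -0.001]
contact_force: [-0.1, 0.7, -0.2]
grip_width: 0.746
grip_force: 0.0
t 24.05 p [0.3622 0.283  0.0425] yaw 79.67 tilt [-0.    -0.001] j6 -2.76 grip 0.746 F [-0.1  0.7 -0.2] gf 0.0
turn units rz -0.05
shift units (after turn) [ 0.06 -0.05  0.  ] z to 0: 1.7
```

View pics/g6.png

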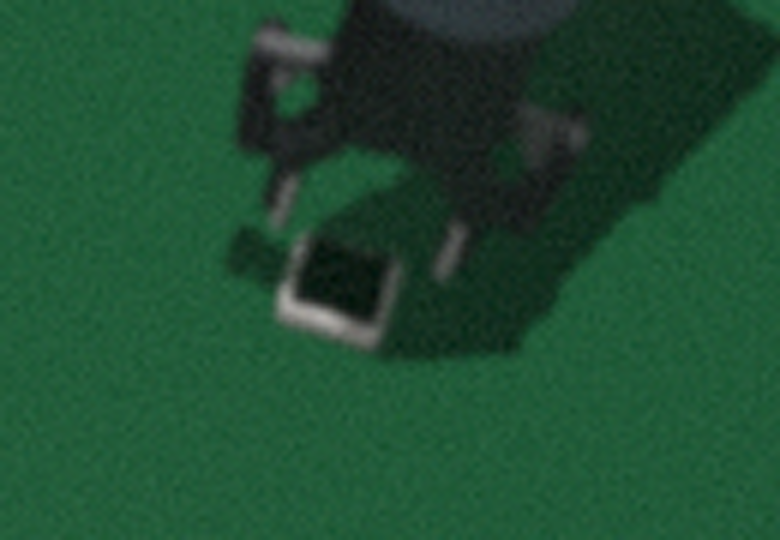

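Fingers straddle the square module (crop (285,345)). Descend, grip, lift with the turn to 105.7°.

```bash
python3 -m handwheel '{"series": [[[0.06,-0.05,0.5],[0,0,-0.05],64],[[0,0,0.6],[0,0,0],64],[[0,0,0.45],[0,0,0],64],[[0,0,0.1],[0,0,0],64],[[0,0,0],[0,0,0],64]]}'
python3 -m handwheel '{"series": [[[0,0,0],[0,0,0],34],[[0,0,0],[0,0,0],34],[[0,0,0],[0,0,0],34],[[0,0,0],[0,0,0],34],[[0,0,0],[0,0,0],34]]}'
python3 -m handwheel '{"series": [[[0,0,-0.3],[0,0,0],34],[[0,0,-0.7],[0,0,-0.86],34],[[0,0,-1],[0,0,-0.86],34],[[0,0,-1],[0,0,-0.86],34],[[0,0,0],[0,0,-0.86],34]]}'
python3 -m handwheel '{"series": [[[0,0,0],[0,0,-0.86],34],[[0,0,0],[0,0,-0.86],34],[[0,0,0],[0,0,0],34],[[0,0,0],[0,0,0],34],[[0,0,0],[0,0,0],34]]}'
python3 -c "
from h import *
go(.629,-.0025,105.7)"
```

```text
time_s: 24.6
eef_pos: [0.3608, 0.2825, 0.0017]
tcp_rot: [0.0, 0.088, 0.996, 0.0]
contact_force: [0.8, -0.0, -0.3]
grip_width: 0.749
grip_force: 0.0
time_s: 25.1
eef_pos: [0.3611, 0.283, 0.0026]
tcp_rot: [0.001, 0.088, 0.996, 0.001]
contact_force: [-0.9, -1.3, 6.4]
grip_width: 0.517
grip_force: 61.7
time_s: 25.6
eef_pos: [0.3621, 0.2842, 0.0803]
tcp_rot: [0.003, -0.064, 0.998, 0.003]
contact_force: [1.0, 0.0, -0.9]
grip_width: 0.52
grip_force: 61.3
time_s: 26.1
eef_pos: [0.3604, 0.2823, 0.0764]
tcp_rot: [0.0, -0.136, 0.991, 0.0]
contact_force: [1.2, -0.4, -1.3]
grip_width: 0.521
grip_force: 61.3
t 26.1 p [0.3604 0.2823 0.0764] yaw 105.63 tilt [0. 0.] j6 -2.31 grip 0.521 F [ 1.2 -0.4 -1.3] gf 61.3
turn units rz -0.01
shift units (after turn) [ -7.26 -13.88  -0.  ] z to 0: 3.06
```

```bash
python3 -m handwheel '{"series": [[[-0.46,-0.88,0],[0,0,0],34],[[-0.52,-1,0],[0,0,0],34],[[-0.52,-1,0],[0,0,0],34],[[-0.52,-1,0],[0,0,0],34],[[-0.52,-1,0],[0,0,0],34]]}' >/dev/null
python3 -m handwheel '{"series": [[[-0.52,-1,0],[0,0,0],34],[[-0.52,-1,0],[0,0,0],34],[[-0.52,-1,0],[0,0,0],34],[[-0.52,-1,0],[0,0,0],34],[[-0.52,-1,0],[0,0,0],34]]}'
python3 -m handwheel '{"series": [[[-0.53,-1,0],[0,0,0],34],[[-0.53,-1,0],[0,0,0],34],[[-0.53,-1,0],[0,0,0],34],[[-0.53,-1,0],[0,0,0],34],[[0,0,0.5],[0,0,0],34]]}' >/dev/null
python3 -m handwheel '{"series": [[[0,0,0.7],[0,0,0],34],[[0,0,0.5],[0,0,0],34],[[0,0,0],[0,0,0],34],[[0,0,0],[0,0,0],34],[[0,0,0],[0,0,0],34]]}'
python3 -c "
from h import *
go(.629,-.0025,105.7)"
```

```text
time_s: 27.1
eef_pos: [0.5517, 0.0784, 0.0762]
tcp_rot: [-0.0, -0.136, 0.991, -0.0]
contact_force: [0.3, -0.1, -1.1]
grip_width: 0.516
grip_force: 61.3
time_s: 28.1
eef_pos: [0.6297, -0.0022, 0.0348]
tcp_rot: [0.001, -0.137, 0.991, -0.0]
contact_force: [-0.6, -0.0, 0.2]
grip_width: 0.518
grip_force: 61.4
t 28.1 p [ 0.6297 -0.0022  0.0348] yaw 105.75 tilt [0.002 0.   ] j6 -1.54 grip 0.518 F [-0.6 -0.   0.2] gf 61.4
turn units rz 0.01
shift units (after turn) [ 0.03 -0.   -0.  ] z to 0: 1.39
```

```bash
python3 -m handwheel '{"series": [[[0,0,0.4],[0,0,0],34],[[0,0,0.4],[0,0,0],34],[[0,0,0.2],[0,0,0],34],[[0,0,0.05],[0,0,0],34],[[0,0,0],[0,0,0],34]]}'
python3 -m handwheel '{"series": [[[0,0,0.04],[0,0,0],34],[[0,0,0],[0,0,0],34],[[0,0,0],[0,0,0],34],[[0,0,0],[0,0,0],34],[[0,0,0],[0,0,0],34]]}'
python3 - <<'E'
from h import *
im=camera("scene")
cv2.imwrite("pics/g7.png",cv2.resize(im[170:260,190:320,::-1],(780,540),interpolation=cv2.INTER_CUBIC))
E
```

```text
time_s: 28.6
eef_pos: [0.629, -0.0027, 0.0071]
tcp_rot: [-0.0, -0.137, 0.991, -0.0]
contact_force: [0.2, 0.7, -0.7]
grip_width: 0.521
grip_force: 61.4
time_s: 29.1
eef_pos: [0.6292, -0.0025, 0.0067]
tcp_rot: [0.0, -0.137, 0.991, 0.0]
contact_force: [0.8, 0.3, -0.6]
grip_width: 0.517
grip_force: 61.4
```

View pics/g7.png

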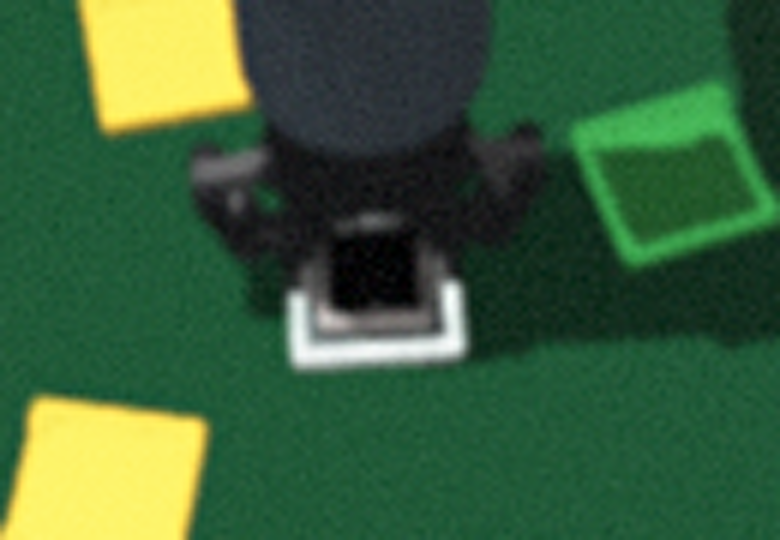

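The square module is inside the rim (crop (275,375)), fingers in the side gaps. Touch down.

```bash
python3 -m handwheel '{"series": [[[0,0,0.04],[0,0,0],34],[[0,0,0],[0,0,0],34],[[0,0,0.03],[0,0,0],34],[[0,0,0],[0,0,0],34],[[0,0,0],[0,0,0],34]]}'
python3 -m handwheel '{"series": [[[0,0,0.03],[0,0,0],34],[[0,0,0],[0,0,0],34],[[0,0,0],[0,0,0],34],[[0,0,0],[0,0,0],34],[[0,0,0],[0,0,0],34]]}'
```

```text
time_s: 29.65
eef_pos: [0.6293, -0.0025, 0.0056]
tcp_rot: [0.0, -0.137, 0.991, -0.0]
contact_force: [-1.9, 0.7, 6.1]
grip_width: 0.525
grip_force: 62.0
time_s: 30.15
eef_pos: [0.6293, -0.0026, 0.0056]
tcp_rot: [0.0, -0.137, 0.991, -0.0]
contact_force: [-5.2, 0.3, 9.9]
grip_width: 0.519
grip_force: 62.5
```

```bash
python3 -m handwheel '{"series": [[[0,0,-0.06],[0,0,0],60],[[0,0,0],[0,0,0],60],[[0,0,0],[0,0,0],60],[[0,0,-0.3],[0,0,0],60],[[0,0,-0.8],[0,0,0.76],60]]}'
python3 -m handwheel '{"series": [[[0,0,-1],[0,0,0.92],66],[[0,0,-0.8],[0,0,0.92],66],[[0,0,0],[0,0,0.92],66],[[0,0,0],[0,0,0.92],66],[[0,0,0],[0,0,0.92],66]]}'
python3 -m handwheel '{"series": [[[0,0,0],[0,0,0],66],[[0,0,0],[0,0,0],66],[[0,0,0],[0,0,0],66],[[0,0,0],[0,0,0],66],[[0,0,0],[0,0,0],66]]}'
python3 - <<'E'
from h import *
go(.423,-.1368,79)
for c in("top","scene"):
  for b in blobs(c,.007)[0]: 
    if b[0]<.7: print(c,np.round(b,3).tolist())
E
```

```text
time_s: 30.65
eef_pos: [0.6276, -0.0028, 0.0315]
tcp_rot: [-0.002, -0.103, 0.995, -0.0]
contact_force: [0.8, 1.4, 0.6]
grip_width: 0.707
grip_force: 0.0
time_s: 31.15
eef_pos: [0.6293, -0.0026, 0.0787]
tcp_rot: [0.0, 0.098, 0.995, 0.0]
contact_force: [-0.2, -1.7, 0.0]
grip_width: 0.772
grip_force: 0.0
time_s: 31.65
eef_pos: [0.6291, -0.0026, 0.078]
tcp_rot: [-0.0, 0.096, 0.995, -0.0]
contact_force: [-0.7, -0.1, -0.8]
grip_width: 0.773
grip_force: 0.0
t 31.65 p [ 0.6291 -0.0026  0.078 ] yaw 78.95 tilt [-0. -0.] j6 -2.01 grip 0.773 F [-0.7 -0.1 -0.8] gf 0.0
turn units rz -0.01
shift units (after turn) [ 7.07 -6.84  0.  ] z to 0: 3.12
top [0.422, -0.137, 55.0, 55.0, -90.0, 2416.5]
top [0.45, -0.0, 104.255, 64.499, -20.225, 6375.5]
top [0.53, 0.39, 53.0, 21.0, 0.0, 707.0]
top [0.538, -0.388, 68.0, 21.0, 0.0, 1017.5]
top [0.533, -0.112, 81.793, 81.613, -66.666, 6349.0]
top [0.601, -0.237, 126.198, 85.475, -6.009, 10258.0]
scene [0.367, 0.195, 109.095, 33.036, 12.095, 1445.5]
scene [0.532, 0.39, 58.0, 20.0, 0.0, 772.5]
scene [0.544, -0.387, 75.0, 23.0, 0.0, 1223.0]
scene [0.606, -0.236, 126.555, 86.043, -5.981, 10294.0]
scene [0.632, 0.226, 111.811, 63.461, -15.945, 6693.5]
```

8 rows of (0.885, −0.855), then descend to z≈0.04.

```bash
python3 -m handwheel '{"series": [[[0.885,-0.855,0],[0,0,0],66],[[0.885,-0.855,0],[0,0,0],66],[[0.885,-0.855,0],[0,0,0],66],[[0.885,-0.855,0],[0,0,0],66],[[0.885,-0.855,0],[0,0,0],66]]}' >/dev/null
python3 -m handwheel '{"series": [[[0.885,-0.855,0],[0,0,0],66],[[0.885,-0.855,0],[0,0,0],66],[[0.885,-0.855,0],[0,0,0],66],[[0,0,0.7],[0,0,0],66],[[0,0,0.7],[0,0,0],66]]}' 
python3 -m handwheel '{"series": [[[0,0,0],[0,0,0],66],[[0,0,0],[0,0,0],66],[[0,0,0],[0,0,0],66],[[0,0,0],[0,0,0],66],[[0,0,0],[0,0,0],66]]}'
python3 - <<'E'
from h import *
go(.423,-.1368,79)
im=camera("scene")
cv2.imwrite("pics/g8.png",cv2.resize(im[90:180,150:280,::-1],(780,540),interpolation=cv2.INTER_CUBIC))
E
```

```text
time_s: 32.75
eef_pos: [0.4226, -0.1369, 0.0435]
tcp_rot: [0.001, 0.097, 0.995, 0.0]
contact_force: [-0.0, 0.7, -0.5]
grip_width: 0.775
grip_force: 0.0
time_s: 33.25
eef_pos: [0.4231, -0.1363, 0.0436]
tcp_rot: [0.001, 0.096, 0.995, 0.0]
contact_force: [0.2, 0.5, 0.6]
grip_width: 0.768
grip_force: 0.0
t 33.25 p [ 0.4231 -0.1363  0.0436] yaw 78.94 tilt [ 0.001 -0.   ] j6 -1.81 grip 0.768 F [0.2 0.5 0.6] gf 0.0
turn units rz -0.01
shift units (after turn) [-0.   -0.02 -0.  ] z to 0: 1.74
```

View pics/g8.png

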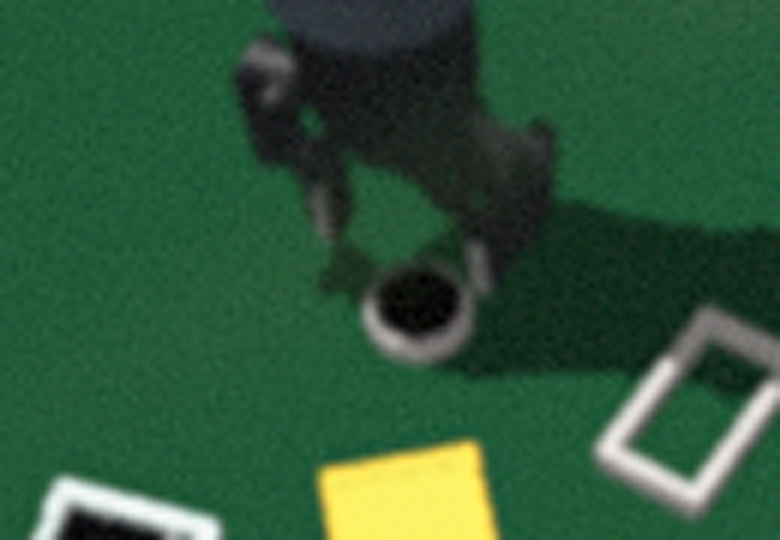

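The round module (crop (310,415)) lies between the fingers. Descend, grip, lift.

```bash
python3 -m handwheel '{"series": [[[0,0,0.5],[0,0,0],66],[[0,0,0.6],[0,0,0],66],[[0,0,0.45],[0,0,0],66],[[0,0,0.13],[0,0,0],66],[[0,0,0],[0,0,0],66]]}'
python3 -m handwheel '{"series": [[[0,0,0],[0,0,0],36],[[0,0,0],[0,0,0],36],[[0,0,0],[0,0,0],36],[[0,0,0],[0,0,0],36],[[0,0,0],[0,0,0],36]]}'
python3 -m handwheel '{"series": [[[0,0,-0.3],[0,0,0],36],[[0,0,-0.7],[0,0,0],36],[[0,0,-1],[0,0,0],36],[[0,0,-1],[0,0,0],36],[[0,0,0],[0,0,0],36]]}'
python3 -m handwheel '{"series": [[[0,0,0],[0,0,0],36],[[0,0,0],[0,0,0],36],[[0,0,0],[0,0,0],36],[[0,0,0],[0,0,0],36],[[0,0,0],[0,0,0],36]]}'
python3 - <<'E'
from h import *
for c in("top","scene"):  # same estimator and plane for nest_round
    R=rectify(camera(c),c,.0045,.47,.61,-.49,-.35); f=cv2.GaussianBlur(R,(5,5),0).astype(float)
    m=((f.max(2)-f.min(2))/(f.max(2)+8)<.42).astype(np.uint8); k=max(cv2.findContours(m,0,1)[0],key=cv2.contourArea)
    (u,v),w,_=cv2.minAreaRect(k); M=cv2.moments(k); print(c,.61-v/1000,-.35-u/1000,w,.61-M['m01']/M['m00']/1000,-.35-M['m10']/M['m00']/1000)
go(.5405,-.417,79)
E
```

```text
time_s: 33.8
eef_pos: [0.4224, -0.1364, 0.0009]
tcp_rot: [-0.0, 0.096, 0.995, -0.0]
contact_force: [0.3, -0.9, 0.7]
grip_width: 0.778
grip_force: 0.0
time_s: 34.3
eef_pos: [0.4233, -0.1364, 0.0022]
tcp_rot: [0.001, 0.096, 0.995, -0.0]
contact_force: [-1.7, 1.0, 4.8]
grip_width: 0.529
grip_force: 60.3
time_s: 34.8
eef_pos: [0.4253, -0.1367, 0.08]
tcp_rot: [0.004, 0.096, 0.995, -0.0]
contact_force: [0.5, 0.4, -0.3]
grip_width: 0.531
grip_force: 61.3
time_s: 35.3
eef_pos: [0.4223, -0.1363, 0.0756]
tcp_rot: [-0.001, 0.097, 0.995, -0.0]
contact_force: [-0.6, 0.3, 0.5]
grip_width: 0.53
grip_force: 61.3
top 0.5385 -0.4175 (79.0, 77.0) 0.5385957454180093 -0.4179017080691543
scene 0.5415 -0.416 (83.0, 78.0) 0.5421784634595163 -0.4164776222397476
t 35.4 p [ 0.4225 -0.1364  0.0758] yaw 78.92 tilt [-0.001 -0.   ] j6 -1.81 grip 0.53 F [-0.4 -0.1 -1. ] gf 61.3
turn units rz -0.02
shift units (after turn) [ -6.78 -10.12  -0.  ] z to 0: 3.03
```

```bash
python3 -m handwheel '{"series": [[[-0.5,-0.8,0],[0,0,0],36],[[-0.62,-0.93,0],[0,0,0],36],[[-0.62,-0.93,0],[0,0,0],36],[[-0.62,-0.93,0],[0,0,0],36],[[-0.63,-0.93,0],[0,0,0],36]]}' >/dev/null
python3 -m handwheel '{"series": [[[-0.63,-0.93,0],[0,0,0],36],[[-0.63,-0.93,0],[0,0,0],36],[[-0.63,-0.93,0],[0,0,0],36],[[-0.63,-0.93,0],[0,0,0],36],[[-0.63,-0.93,0],[0,0,0],36]]}' >/dev/null
python3 -m handwheel '{"series": [[[-0.64,-0.95,0],[0,0,0],36],[[0,0,0.4],[0,0,0],36],[[0,0,0.8],[0,0,0],36],[[0,0,0.5],[0,0,0],36],[[0,0,0.4],[0,0,0],36]]}'
python3 -m handwheel '{"series": [[[0,0,0.4],[0,0,0],36],[[0,0,0],[0,0,0],36],[[0,0,0],[0,0,0],36],[[0,0,0],[0,0,0],36],[[0,0,0],[0,0,0],36]]}'
python3 - <<'E'
from h import *
go(.5405,-.417,79)
im=camera("scene")
cv2.imwrite("pics/g9.png",cv2.resize(im[120:200,60:170,::-1],(780,567),interpolation=cv2.INTER_CUBIC))
E
```

```text
time_s: 36.9
eef_pos: [0.5395, -0.4164, 0.0219]
tcp_rot: [-0.001, 0.096, 0.995, 0.0]
contact_force: [0.0, 0.5, 0.2]
grip_width: 0.533
grip_force: 61.4
time_s: 37.4
eef_pos: [0.5408, -0.4174, 0.0144]
tcp_rot: [0.001, 0.097, 0.995, -0.0]
contact_force: [0.3, -0.2, 0.2]
grip_width: 0.529
grip_force: 61.4
t 37.4 p [ 0.5408 -0.4174  0.0144] yaw 78.92 tilt [ 0.001 -0.001] j6 -1.33 grip 0.529 F [ 0.3 -0.2  0.2] gf 61.4
turn units rz -0.02
shift units (after turn) [ 0.01  0.02 -0.  ] z to 0: 0.58
```

View pics/g9.png

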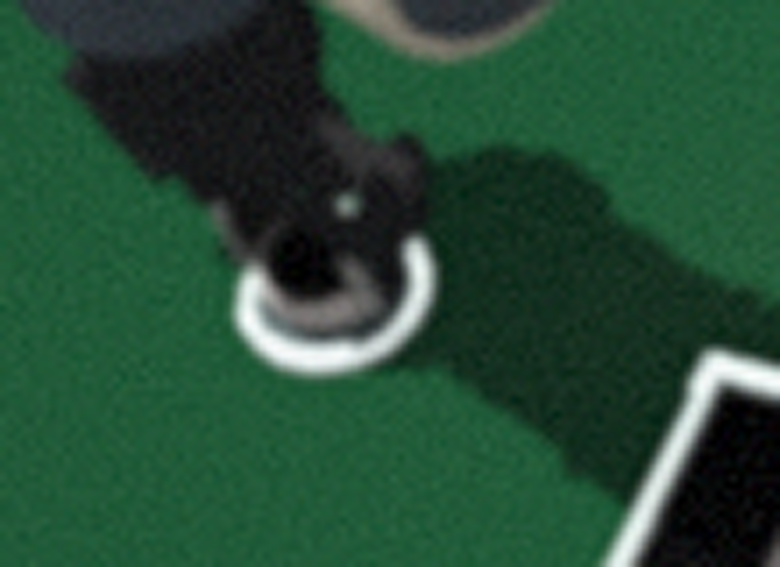

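The round module (crop (285,310)) is over the pocket within the rim, still ~9 mm up. Lower carefully while watching the force.

```bash
python3 -m handwheel '{"series": [[[0,0,0.15],[0,0,0],36],[[0,0,0.1],[0,0,0],36],[[0,0,0.05],[0,0,0],36],[[0,0,0],[0,0,0],36],[[0,0,0],[0,0,0],36]]}'
python3 -m handwheel '{"series": [[[0,0,0.04],[0,0,0],36],[[0,0,0],[0,0,0],36],[[0,0,0.03],[0,0,0],36],[[0,0,0],[0,0,0],36],[[0,0,0],[0,0,0],36]]}'
```

```text
time_s: 37.95
eef_pos: [0.5403, -0.4173, 0.006]
tcp_rot: [-0.0, 0.097, 0.995, -0.0]
contact_force: [0.3, 0.2, 0.1]
grip_width: 0.528
grip_force: 61.6
time_s: 38.45
eef_pos: [0.5405, -0.4173, 0.0053]
tcp_rot: [0.0, 0.096, 0.995, -0.0]
contact_force: [-2.8, 2.3, 4.4]
grip_width: 0.531
grip_force: 62.0
```

```bash
python3 -m handwheel '{"series": [[[0,0,0.02],[0,0,0],36],[[0,0,0],[0,0,0],36],[[0,0,0],[0,0,0],36],[[0,0,-0.03],[0,0,0],62],[[0,0,0],[0,0,0],62]]}'
python3 -m handwheel '{"series": [[[0,0,0],[0,0,0],62],[[0,0,0],[0,0,0],62],[[0,0,-0.3],[0,0,0],62],[[0,0,-0.8],[0,0,0],62],[[0,0,-1],[0,0,0],62]]}'
python3 -m handwheel '{"series": [[[0,0,-1],[0,0,0],62],[[0,0,-1],[0,0,0],62],[[0,0,-1],[0,0,0],62],[[0.9,0,-1],[0,0,0],62],[[0.9,0,-1],[0,0,0],62]]}'
python3 -m handwheel '{"series": [[[1,0,0],[0,0,0],62],[[1,0,0],[0,0,0],62],[[1,0,0],[0,0,0],62],[[1,0,0],[0,0,0],62],[[1,0,0],[0,0,0],62]]}' >/dev/null
python3 -m handwheel '{"series": [[[1,0,0],[0,0,0],62],[[0,0,0],[0,0,0],62],[[0,0,0],[0,0,0],62],[[0,0,0],[0,0,0],62],[[0,0,0],[0,0,0],62]]}'
cat > chk.py <<'E'
from h import *
N=dict(large=(.6035,-.237,-6,57),slim=(.631,.227,-15.8,49),square=(.629,-.0025,15.7,34),round=(.5405,-.417,0,35))
for c in("top","scene"):
  im=camera(c)
  for n,(x,y,a,h) in N.items():
    def crop(z): return rectify(im,c,z,x-.065,x+.065,y-.065,y+.065)
    G=cv2.GaussianBlur(crop(.017),(3,3),0).max(2); k=[q for q in cv2.findContours((G<45).astype(np.uint8),0,1)[0] if cv2.contourArea(q)>200]
    f=cv2.GaussianBlur(crop(.0045),(5,5),0).astype(float); m=((f.max(2)-f.min(2))/(f.max(2)+8)<.42).astype(np.uint8)
    t=max(cv2.findContours(m,0,1)[0],key=cv2.contourArea)
    g=[tuple(np.round(v,1) for v in cv2.minAreaRect(q)) for q in sorted(k,key=cv2.contourArea)[-2:]]
    print(c,n,"glass",g,"tray",tuple(np.round(v,1) for v in cv2.minAreaRect(t)))
E
python3 chk.py
```

```text
time_s: 38.95
eef_pos: [0.5404, -0.4172, 0.0045]
tcp_rot: [0.0, 0.097, 0.995, 0.0]
contact_force: [0.6, 0.4, 0.2]
grip_width: 0.725
grip_force: 0.0
time_s: 39.45
eef_pos: [0.5396, -0.4169, 0.0569]
tcp_rot: [-0.001, 0.097, 0.995, 0.0]
contact_force: [0.1, -1.6, 0.1]
grip_width: 0.722
grip_force: 0.0
time_s: 39.95
eef_pos: [0.4958, -0.4084, 0.1832]
tcp_rot: [0.0, 0.096, 0.995, -0.0]
contact_force: [0.6, -0.7, 0.4]
grip_width: 0.73
grip_force: 0.0
time_s: 40.95
eef_pos: [0.3496, -0.3798, 0.1819]
tcp_rot: [-0.0, 0.096, 0.995, 0.0]
contact_force: [0.1, 0.3, 0.3]
grip_width: 0.725
grip_force: 0.0
top large glass [] tray (array([65.3, 66.8]), array([ 86.8, 126.1]), np.float64(5.7))
top slim glass [] tray (array([65.4, 67. ]), array([ 64.6, 108. ]), np.float64(15.9))
top square glass [] tray (array([65.4, 67.3]), array([79.7, 78.6]), np.float64(74.1))
top round glass [] tray (array([63. , 77.5]), array([101., 126.]), np.float64(90.0))
scene large glass [(array([64.7, 62.2]), array([39.7, 78.5]), np.float64(5.8))] tray (array([65. , 63.6]), array([ 86.3, 127.7]), np.float64(6.1))
scene slim glass [(array([65.4, 62.2]), array([20.2, 63. ]), np.float64(15.7))] tray (array([65.1, 64.3]), array([ 62.2, 110.8]), np.float64(16.0))
scene square glass [(array([64.8, 63.5]), array([32.2, 33.2]), np.float64(73.7))] tray (array([64.8, 64.6]), array([80.1, 76.3]), np.float64(74.5))
scene round glass [(array([64. , 62.5]), array([31., 32.]), np.float64(90.0))] tray (array([64. , 63.5]), array([83., 78.]), np.float64(90.0))
```

```bash
python3 -c "
from rig import r
print(r.close_job())"
```

```text
the job is handed in; nothing more can be done
None
```

All four display modules were set down gently, glass up, in their matching pale trays, each within about 2 mm of its pocket's centre in the last scene-camera check; neither empty frame was picked up, and the job was handed in at about 41 s.

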